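# Stow the scraper and build up the carrier stack

### The arm

A 7-joint arm with a two-finger parallel gripper is mounted at the origin on the work surface. World frame = base frame: x ahead of the robot, y to its left, z up, the work surface at z = 0. Lengths are in m, angles in rad, forces in N, time in s.
With the tool pointing down it reaches from about 0.425 to 1.025 m from the base axis. Payload 3.6 kg.
Tool frame: the origin (TCP) lies midway between the tips of the shut fingers; the grasp point (between the pads) lies 19 mm behind it; z points along the fingers, y is the line along which they close (so a half turn about z gives the same grasp; the last joint's range is limited). The gripper opens to 85 mm and grips with 20 to 120 N. Pads are 22 mm wide; open, the fingers measure 114 mm over their backs; the gripper's body (76 mm by 85 mm) begins 54 mm behind the grasp point. The pads swing forward as they close: fully open they stand 13 mm farther back than shut.
Start: joints at [-1.232, 0.591, 0.048, 1.609, -0.033, 0.943, -0.034], TCP at [0.303, 0.658, 0.231] pointing down, gripper open.
Joint ranges: [-2.69, 2.69], [-0.47, 2.24], [-1.27, 1.36], [0.19, 2.51], [-1.53, 4.68], [0.08, 2.07], [-3.09, 3.09]. Speed limits (rad/s): [2.57, 2.57, 3.14, 3.14, 3.14, 3.14, 3.14].

### API

Orientations are given as a unit quaternion [w, x, y, z].
In Python, from plant import monitor, cams, r gives the robot as it stands.
- The arm moves only by the tool drive_tool, never from a script. Its arguments are lists of equal length, an entry for each row: "dp": the shift along the tool's x, y, z in mm, a list of three; "roll": the turn about the tool's z in degrees; "claw": the finger opening in mm, from 0 to 85.4. In form: {"dp": [[tx, ty, tz], ...], "roll": [roll, ...], "claw": [claw, ...]}. A call has exactly 8 rows; each row is the pose to reach, as a shift and turn from the pose commanded when the call began, along the tool's axes at that moment; what a row does not reach only later rows make up. A row lasts 1/12 s, in which the tool goes at most 41.7 mm and 7.16 degrees, less where a joint would pass 70% of its speed; a pose out of reach is approached as far as the arm can. A call with a gripper value outside its range is refused whole. The fingers move at their own pace and stop on an object; "newtons" is the grip in N (left out, the last holds). Time passes only in rows, so rows that repeat a pose let the fingers close, or fill a call up. It gives the time, the measured TCP pose, the force, the opening and the grip force at its end, in the units of the state.
- monitor.read_state(): the state, without advancing time (a new reading comes with each control period).
- cams.camera(name): name is "scene" or "top" or "wrist"; returns a dict with "image" (400x640x3 uint8, red, green, blue), "mtx" (3x3 intrinsics, pixels), "R" (3x3) and "t" (3): a world point X has camera coordinates R X + t. Camera axes: x right, y down, z forward; pixel columns grow to the right and rows downward; lengths in m; the calibration is good to about 2 mm. A picture is of the moment at which its call begins. There is no depth.
- r.finish_job(): hands the job in; it is judged then, once.
The state is a dict: "time": time; "joint_pos": joint angles; "qd": joint speeds; "effort": joint torques, N m; "ee_pos": TCP position; "tool_rot": TCP orientation; "wrist_force": force on the tool from outside, world axes, zero at the start; "wrist_torque": the same for the moment, N m; "gripper_width": finger opening in m; "grasp_force": force on a finger pad.
Only numpy, scipy, OpenCV 4.12 (cv2) and the standard library are available. Lean on these libraries where they do the work, as an engineer would, in place of code of your own. Each camera call takes 0.05 s, during which the arm holds its last target. There are 200 camera calls.

### The job

The flat scraper has been left lying on the board carrier that the stack is to be built on. Slide it blade first, fully home, into the empty slanted slot holder (the wide one), then lay the white separator sheet squarely on that carrier and stack the other carrier squarely on the sheet. Put things down rather than letting them drop, leave the lower carrier on its stand, and do not push the other things on the bench about.

Things in the scene. Friction and masses are not known exactly. Their poses are not given: they have to be found in the camera images.
- scraper: Scraper 178 mm long, about 0.14 kg: black bar handle 110 x 22 x 24 mm high (x -55 to 55, z 0 to 24), bare steel blade 68 x 50 x 4 mm (x -123 to -55, z 0 to 4), undersides level. Lies flat on carrier_low, lengthwise within 0.2 rad, blade (-x) roughly to the robot. Origin: underside, below mid-handle; x from blade to handle end, z up. Balances at x = -28 mm.
- scraper_tip (a point): Middle of the blade's front edge, at (-123, 0, 2) mm in the scraper's frame.
- scraper_heel (a point): Middle of the blade where it leaves the handle, at (-55, 0, 2) mm in the scraper's frame.
- holder: The empty, wider holder, fixed: grey slot block 95 mm high on a foot 110 x 90 mm; may swap places with the other. Origin: centre of underside, z up. Slot 58 mm wide (y), 8 high, 62 deep, flared mouth facing +x and up; it runs in along (-0.819, 0, -0.574), 35 deg below level. Scraper goes in with its x along (0.819, 0, 0.574), z along (-0.574, 0, 0.819).
- holder_mouth (a point): Centre of the slot's mouth, on its mid-plane, at (45, 0, 85) mm in the holder's frame.
- holder_end (a point): Centre of the slot's closed end, on its mid-plane, at (-5.8, 0, 49.4) mm in the holder's frame. Fully home, the blade edge stands on it; the blade's last 6 mm and the handle stay outside.
- holder_small: The narrower holder, fixed, same shape and 35 degree slope but foot 110 x 62 mm; a narrow spatula is fixed in its slot, its black handle sticking out 105 mm up and to +x (to about 150 mm high). Not used. Origin: centre of its underside.
- stack_base: Stand that carries carrier_low, fixed: aluminium bar 130 x 36 mm, top 30 mm above the bench, on a foot 150 x 36 mm. Origin: centre of its underside, x along its length. The three stands look alike and may swap places.
- sheet_stand: Same stand, carrying the sheet.
- carrier_stand: Same stand, carrying carrier_top.
- carrier_low: Lower board carrier, loose, 0.25 kg: flat aluminium plate 140 x 52 x 14 mm (x, y, z) with a board let in flush on top; on stack_base, overhanging it by 8 mm at each long side. Origin: centre of its underside, 30 mm above the bench; its top is 44 mm above the bench.
- carrier_top: The other carrier, identical, about 0.25 kg, on carrier_stand. Origin: centre of its underside.
- sheet: Separator sheet, stiff white plastic 150 x 62 x 5 mm (x, y, z), 40 g, on sheet_stand, overhanging it by 13 mm at each long side. Origin: centre of its underside, 30 mm above the bench.
- bottle: Clear bottle, 48 mm across, 120 high. Bystander; origin under its centre.
- red_bin: Red open bin 100 x 85 x 45 mm. Bystander; origin under its centre.
- grey_bin: Grey open bin 150 x 110 x 70 mm. Bystander; origin under its centre.
- reel: Steel reel, 60 mm across, 45 high. Bystander; origin under its centre.
- can: Aluminium can, 62 mm across, 110 high. Bystander; origin under its centre.
- meter: Black hand meter 85 x 150 x 34 mm lying flat. Bystander; origin under its centre.
- driver: Screwdriver 170 mm long lying on the bench between the holders. Bystander; origin under its middle.
Things that resemble listed ones, but are neither listed nor needed, are in the scene too. Leave any purple look-alike of the scraper alone.

How it is judged:
By the outcome, as a careful person would: the job done as asked, in the order asked, and still so for the second after the job is handed in, with the robot touching nothing.
It also fails if it takes over 72 s, if anything falls off the work surface, if the arm or the gripper's body presses on something with over 40 N, if the wrist force passes 120 N, or if a joint passes its speed limit or range.

## Working session

There is one attempt and no reset: what is moved stays moved. The work goes in short steps, Python scripts to look and compute and a tool call to move; the robot and the scene stay as the last step left them, time stands still between calls to the robot, and variables do not carry over. Pictures are saved under pics/ and viewed, at most 10 in all, crops included, and the job is handed in when it is done.

Besides the shell and the picture viewer there is one more tool, called as name([rows], argument=value, ...), one row to a line, values as JSON. drive_tool: Moves the arm, as the interface text tells. Its arguments: {"type":"object","properties":{"dp":{"type":"array"},"roll":{"type":"array"},"claw":{"type":"array"},"newtons":{"type":"number"}},"required":["dp","roll","claw"]}

```bash
ls; mkdir -p pics
python3 - <<'E'
from plant import monitor, cams, r
import cv2,numpy as np
s=monitor.read_state(); print({k:np.round(v,3).tolist() for k,v in s.items()})
for n in ['scene','top']:
    c=cams.camera(n); cv2.imwrite(f'pics/{n}0.png',c['image'][:,:,::-1]); np.savez(f'{n}0.npz',**c); print(n,c['mtx'].round(1).tolist(),c['R'].round(3).tolist(),c['t'].round(3).tolist())
E
```

```text
pics
{'time': 0.0, 'joint_pos': [-1.233, 0.592, 0.048, 1.61, -0.033, 0.943, -0.034], 'qd': [-0.001, 0.0, 0.0, -0.0, 0.001, -0.002, -0.0], 'effort': [-0.0, -54.87, 1.547, -19.812, 0.009, 0.009, -0.0], 'ee_pos': [0.303, 0.658, 0.23], 'tool_rot': [-0.0, 0.214, 0.977, -0.001], 'wrist_force': [0.148, 0.54, 0.842], 'wrist_torque': [-0.025, -0.006, 0.014], 'grasp_force': 0.0, 'gripper_width': 0.085}
scene [[393.7, 0.0, 322.9], [0.0, 393.7, 192.5], [0.0, 0.0, 1.0]] [[-0.65, 0.76, -0.0], [0.456, 0.39, -0.8], [-0.608, -0.52, -0.6]] [0.3, -0.185, 1.547]
top [[402.1, 0.0, 325.9], [0.0, 402.1, 198.5], [0.0, 0.0, 1.0]] [[-0.01, -1.0, 0.019], [-0.987, 0.007, -0.158], [0.158, -0.021, -0.987]] [0.056, 0.526, 1.025]
```

View pics/top0.png

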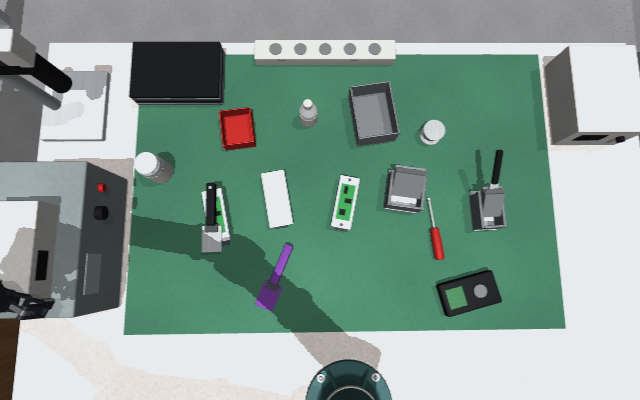

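View pics/scene0.png

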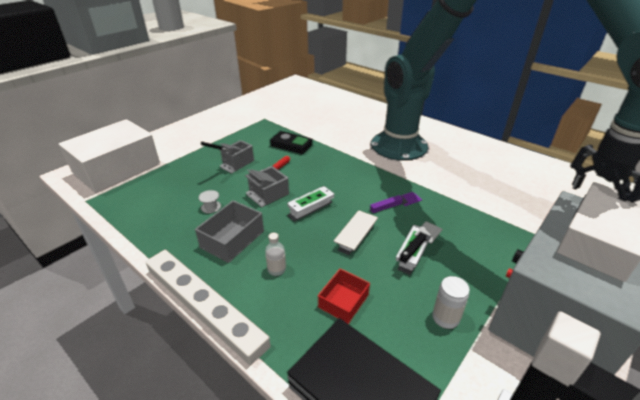

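The top view shows the scraper on carrier_low near (213,215), sheet (277,198), carrier_top (345,202), wide empty holder (406,190), small holder with spatula (488,210) and a purple look-alike at (275,277). The scene view agrees.

```bash
cat > h.py <<'E'
import numpy as np, cv2
from scipy.spatial.transform import Rotation as Rot
def ray(c,uv,z):
    uv=np.atleast_2d(np.asarray(uv,float)); d=np.c_[uv,np.ones(len(uv))]@np.linalg.inv(c['mtx']).T@c['R']
    o=-c['R'].T@c['t']; s=(z-o[2])/d[:,2]; return o+s[:,None]*d
def proj(c,X):
    p=np.atleast_2d(X)@c['R'].T+c['t']; p=p@c['mtx'].T; return p[:,:2]/p[:,2:]
def biggest(m,roi):
    x0,y0,x1,y1=roi; k=np.zeros(m.shape,np.uint8); k[y0:y1,x0:x1]=m[y0:y1,x0:x1]
    cs,_=cv2.findContours(k,cv2.RETR_EXTERNAL,cv2.CHAIN_APPROX_NONE); return max(cs,key=cv2.contourArea)[:,0,:]
def rect(c,pts,z):   # world centre, long/short side mm, angle of the long side (deg, -90..90)
    P=ray(c,pts,z)[:,:2]*1000; (cx,cy),(w,h),a=cv2.minAreaRect(P.astype(np.float32))
    if w<h: w,h,a=h,w,a+90
    return np.round([cx,cy,w,h,(a+90)%180-90],1)
def go(s,x,y,z,yaw=None): # mm in world; yaw = wanted angle of tool x axis (mod 180) in deg -> dp, roll
    q=s['tool_rot']; R=Rot.from_quat([q[1],q[2],q[3],q[0]]).as_matrix()
    dp=R.T@(np.array([x,y,z])-1000*np.asarray(s['ee_pos']))
    cur=np.degrees(np.arctan2(R[1,0],R[0,0])); roll=0 if yaw is None else -((yaw-cur+90)%180-90)
    return dp.round(1).tolist(), round(roll,1), round(cur,1)
E
python3 - <<'E'
from h import *
c=dict(np.load('top0.npz')); im=c['image']; hsv=cv2.cvtColor(im,cv2.COLOR_RGB2HSV); H,S,V=[hsv[...,i].astype(int) for i in range(3)]
white=(S<45)&(V>170); bg=(H>50)&(H<75)&(V>125)&(S>100)
print('sheet',rect(c,biggest(white,(255,160,300,240)),.035))
print('ctop',rect(c,biggest(white|bg,(325,165,365,240)),.044))
print('clow',rect(c,biggest(white|bg,(195,175,235,250)),.044))
black=(V<45)
print('handle',rect(c,biggest(black,(200,175,225,235)),.068))
grey=(S<40)&(V>60)
print('holder foot/any',rect(c,biggest(grey,(380,155,432,218)),.0))
big=cv2.resize(im[150:260,190:440],None,fx=3.2,fy=3.2,interpolation=cv2.INTER_CUBIC)
cv2.imwrite('pics/crop.png',big[:,:,::-1])
E
```

```text
sheet [530.3 183.  149.1  63.    9.9]
ctop [517.7   0.7 139.6  52.8 -11.4]
clow [483.8 346.2 138.8  62.4  11.4]
handle [511.1 342.2 109.   32.5   0.6]
holder foot/any [ 560.6 -170.7  129.2  106.2   -8.4]
```

View pics/crop.png

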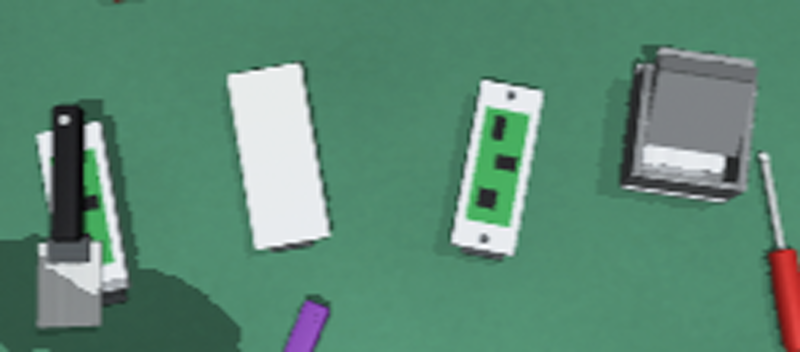

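The crop shows the handle along about x, its blade toward the robot and hanging over the carrier's near end. The wide holder is yawed about -8°. I'll move above the scraper next.

Run:
```python
from h import *
from plant import monitor
print(go(monitor.read_state(),480,342,260,0))
```

```text
([-292.8, -212.8, -29.3], np.float64(-24.7), np.float64(155.3))
```

drive_tool([
  [-32, -23, -4],
  [-65, -47, -8],
  [-98, -71, -12],
  [-130, -95, -16],
  [-163, -118, -20],
  [-196, -142, -24],
  [-228, -166, -27],
  [-260, -189, -29],
], roll=[-4, -8, -12, -16, -20, -24, -24.7, -24.7], claw=[60, 60, 60, 60, 60, 60, 60, 60], newtons=20)

```text
time: 0.77
ee_pos: [0.461, 0.3757, 0.2604]
tool_rot: [-0.0, 0.0, 1.0, -0.0]
wrist_force: [-0.0, 1.5, 0.5]
gripper_width: 0.06
grasp_force: 0.0
```

Run:
```python
from h import *
from plant import monitor,cams
c=cams.camera('wrist'); np.savez('w1.npz',**c); cv2.imwrite('pics/w1.png',c['image'][:,:,::-1])
s=monitor.read_state(); print(s['time'],s['ee_pos'],s['tool_rot'],s['wrist_force'],c['mtx'][0],-c['R'].T@c['t'],c['R'].round(2).tolist())
```

```text
0.8167 [0.46722275 0.36535827 0.2605116 ] [ 0.00163768  0.00674021  0.99996817 -0.00394394] [ 2.71295961 -5.48433052 -0.37348117] [306.24864693   0.         320.82919896] [0.38211189 0.37543596 0.40421648] [[-0.0, 1.0, -0.0], [0.95, 0.0, 0.31], [0.31, -0.0, -0.95]]
```

View pics/w1.png

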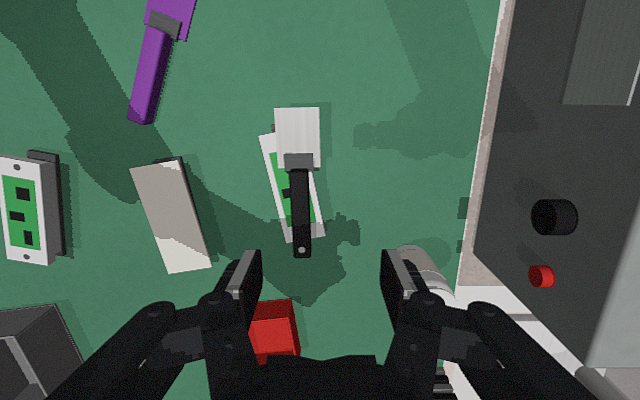

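The wrist view shows the scraper's handle running from (300,155) to (303,257), with the blade at (275–320,107–165). I can measure the handle from it.

Run:
```python
from h import *
from plant import monitor
c=dict(np.load('w1.npz')); hsv=cv2.cvtColor(c['image'],cv2.COLOR_RGB2HSV); S,V=hsv[...,1].astype(int),hsv[...,2].astype(int)
print('handle',rect(c,biggest((V<50),(282,150,325,262)),.068), 'handle low',rect(c,biggest((V<50),(282,150,325,262)),.060))
b=biggest((V>150)&(S<50),(272,100,322,160)); print('blade',rect(c,b,.048), ray(c,b,.048)[:,0].min()*1000)
s=monitor.read_state(); print(s['ee_pos'],go(s,545,343,47,0))
```

```text
handle [511.2 346.7 111.6  30.3   1.4] handle low [514.3 346.  114.2  31.    1.4]
blade [419.5 346.3  58.4  55.9   0. ] 390.31471926519635
[0.46722275 0.36535827 0.2605116 ] ([-77.4, -19.6, 213.9], np.float64(-0.8), np.float64(179.2))
```

drive_tool([
  [-20, -7, 10],
  [-50, -18, 40],
  [-75, -27, 75],
  [-88, -31, 105],
  [-92, -33, 130],
  [-92, -33, 145],
  [-92, -33, 150],
  [-92, -33, 150],
], roll=[-0.5, -1, -1, -1, -1, -1, -1, -1], claw=[55, 55, 50, 50, 50, 50, 50, 50])

```text
time: 1.48
ee_pos: [0.551, 0.3444, 0.1084]
tool_rot: [-0.002, -0.009, 1.0, -0.001]
wrist_force: [0.2, -0.2, 0.0]
gripper_width: 0.0497
grasp_force: 0.0
```

Run:
```python
from h import *
from plant import monitor,cams
c=cams.camera('wrist'); np.savez('w2.npz',**c); cv2.imwrite('pics/w2.png',c['image'][:,:,::-1])
s=monitor.read_state(); print(s['time'],s['ee_pos'],go(s,552,345,47,1))
print(proj(c,[[.568,.345,.068],[.457,.345,.068],[.39,.345,.048]]).round(0))
```

```text
1.5333 [0.55185223 0.34528318 0.10991984] ([-0.2, -0.3, 62.9], np.float64(-0.0), np.float64(-179.0))
[[322. 250.]
 [326.  71.]
 [328. -57.]]
```

View pics/w2.png

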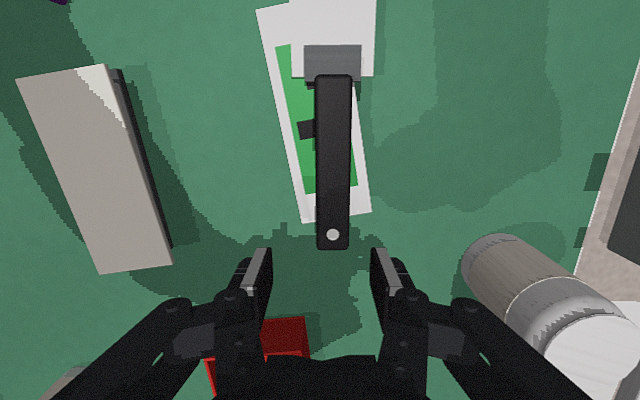

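The handle is at columns 317–350, rows 75–248, and lies about 5 mm further to +y than the gripper. I'll shift, descend and grip lightly.

drive_tool([
  [0, 3, 5],
  [0, 5, 20],
  [0, 5, 40],
  [0, 5, 54],
  [0, 5, 61],
  [0, 5, 63],
  [0, 5, 63],
  [0, 5, 63],
], roll=[0, 0, 0, 0, 0, 0, 0, 0], claw=[50, 50, 50, 50, 50, 50, 50, 40], newtons=20)

```text
time: 2.2
ee_pos: [0.5529, 0.3503, 0.0481]
tool_rot: [0.001, -0.008, 1.0, 0.0]
wrist_force: [0.5, 0.2, 0.1]
gripper_width: 0.0408
grasp_force: 0.0
```

drive_tool([
  [0, 0, 0],
  [0, 0, 0],
  [0, 0, 0],
  [0, 0, 0],
  [0, 0, 0],
  [0, 0, -2],
  [0, 0, -6],
  [0, 0, -10],
], roll=[0, 0, 0, 0, 0, 0, 0, 0], claw=[15, 15, 15, 15, 15, 15, 15, 15], newtons=20)

```text
time: 2.87
ee_pos: [0.5517, 0.3494, 0.057]
tool_rot: [-0.001, -0.008, 1.0, -0.001]
wrist_force: [-0.7, -0.1, -1.4]
gripper_width: 0.0213
grasp_force: 21.8
```

drive_tool([
  [0, 0, -8],
  [1, 0, -20],
  [3, 0, -32],
  [6, 0, -44],
  [10, 0, -56],
  [14, 0, -68],
  [18, 0, -76],
  [20, 0, -80],
], roll=[0, 0, 0, 0, 0, 0, 0, 0], claw=[15, 15, 15, 15, 15, 15, 15, 15], newtons=20)

```text
time: 3.53
ee_pos: [0.532, 0.3502, 0.1393]
tool_rot: [0.001, -0.009, 1.0, 0.001]
wrist_force: [0.8, 0.2, -2.0]
gripper_width: 0.0216
grasp_force: 21.8
```

Run:
```python
from h import *
from plant import monitor,cams
s=monitor.read_state(); print(s['time'],s['ee_pos'],s['wrist_force'],s['wrist_torque'])
im=[]
for n in ['wrist','scene']:
    c=cams.camera(n); np.savez(n+'3.npz',**c); im.append(c['image'])
x,y=proj(c,[s['ee_pos']])[0].astype(int); print(x,y)
b=cv2.resize(im[1][y-60:y+60,x-80:x+80],(533,400),interpolation=cv2.INTER_CUBIC)
a=cv2.resize(im[0][:,180:500],(267,334)); o=np.zeros((400,800,3),np.uint8); o[:,:533]=b; o[:334,533:]=a
cv2.imwrite('pics/w3.png',o[:,:,::-1])
```

```text
3.5333 [0.5319743  0.35020056 0.13931157] [ 0.82982243  0.24940493 -2.03957705] [ 0.06214737 -0.12314989  0.05163476]
413 226
```

View pics/w3.png

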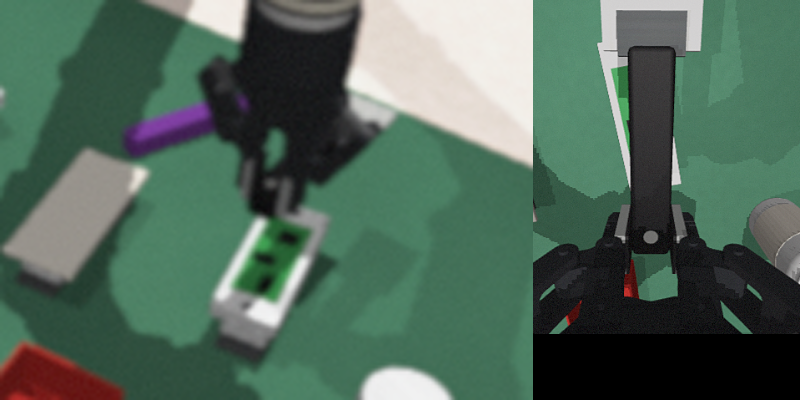

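The scraper hangs level in the grip: handle tip at about (650,237) in the right panel, carrier_low clear below. The plan is to tilt it in the slot mouth, since the sloping roof will press the tip down. First I'll carry it to where the wrist camera sees the holder.

drive_tool([
  [0, 0, -15],
  [0, -6, -45],
  [-5, -25, -75],
  [-10, -55, -100],
  [-15, -90, -115],
  [-22, -128, -120],
  [-28, -166, -120],
  [-34, -204, -120],
], roll=[0, 0, 0, 0, 0, 0, 0, 0], claw=[15, 15, 15, 15, 15, 15, 15, 15], newtons=40)

```text
time: 4.3
ee_pos: [0.57, 0.1444, 0.2575]
tool_rot: [0.0, -0.009, 1.0, -0.0]
wrist_force: [0.6, 0.1, -1.9]
gripper_width: 0.0212
grasp_force: 46.0
```

drive_tool([
  [-6, -38, 0],
  [-12, -76, 0],
  [-18, -112, 0],
  [-24, -144, 0],
  [-29, -172, 0],
  [-32, -192, 0],
  [-34, -202, 0],
  [-34, -206, 0],
], roll=[0, 0, 0, 0, 0, 0, 0, 0], claw=[15, 15, 15, 15, 15, 15, 15, 15])

```text
time: 4.97
ee_pos: [0.6072, -0.0617, 0.2566]
tool_rot: [-0.0, -0.007, 1.0, -0.0]
wrist_force: [-0.1, -0.7, -2.1]
gripper_width: 0.0211
grasp_force: 45.9
```

Run:
```python
from h import *
from plant import monitor,cams
s=monitor.read_state(); print(s['time'],s['ee_pos'],s['tool_rot'],s['wrist_force'])
c=cams.camera('wrist'); np.savez('w4.npz',**c)
im=c['image']; u,v=proj(c,[[.56,-.17,.05]])[0].astype(int); print(u,v,-c['R'].T@c['t'])
u0,v0=max(u-110,0),max(v-90,0); print(u0,v0)
cr=im[v0:v0+180,u0:u0+230]; cv2.imwrite('pics/w4.png',cv2.resize(cr,None,fx=3,fy=3,interpolation=cv2.INTER_CUBIC)[:,:,::-1])
cv2.imwrite('pics/w4full.png',im[:,:,::-1])
```

```text
4.9667 [ 0.60716857 -0.06174532  0.25663684] [-4.24660828e-04 -6.52238609e-03  9.99978543e-01 -4.37949508e-04] [-0.12161177 -0.69248056 -2.14487681]
225 127 [ 0.52832491 -0.06301973  0.40053408]
115 37
```

View pics/w4.png

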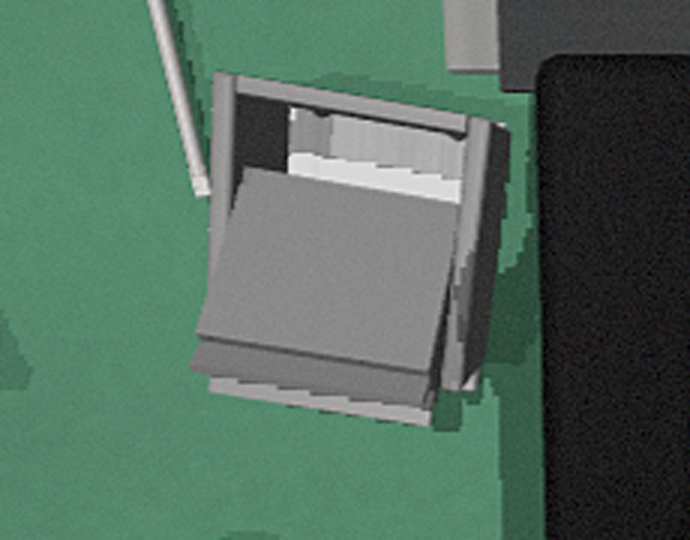

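The crop shows the wide holder with its roof plate (crop px (240,168)-(460,203) at the low end, mouth lip (200,335)-(425,370)), the foot's front edge (210,390)-(430,425), and the back wall (215,72)-(490,118).

Run:
```python
from h import *
c=dict(np.load('w4.npz'))
def seg(n,a,b,zs):
    for z in zs:
        P=ray(c,[[115+a[0]/3,37+a[1]/3],[115+b[0]/3,37+b[1]/3]],z)*1000; d=P[0]-P[1]
        print(n,z,P[:,:2].round(1).tolist(),'mid',P[:,:2].mean(0).round(1),'len',np.hypot(*d[:2]).round(1),'ang',np.degrees(np.arctan2(d[0],-d[1])).round(1))
seg('mouthlip',(200,335),(425,371),[.085,.095])
seg('lip2',(193,370),(430,405),[.075,.085])
seg('footfront',(210,390),(432,426),[.0,.01,.06,.07])
seg('plate low',(240,168),(460,203),[.05,.06])
seg('back',(215,72),(490,118),[.0,.04,.09])
seg('back2',(215,72),(507,124),[0.,.01,.02])
seg('leftside',(215,72),(195,345),[.0,.04,.09])
```

```text
mouthlip 0.085 [[578.4, -205.9], [589.8, -129.4]] mid [ 584.1 -167.6] len 77.4 ang -8.5
mouthlip 0.095 [[576.8, -201.3], [587.9, -127.3]] mid [ 582.3 -164.3] len 74.9 ang -8.5
lip2 0.075 [[592.6, -214.5], [604.2, -130.3]] mid [ 598.4 -172.4] len 85.0 ang -7.9
lip2 0.085 [[590.6, -209.9], [601.8, -128.2]] mid [ 596.2 -169. ] len 82.4 ang -7.9
footfront 0.0 [[616.2, -243.0], [631.3, -145.4]] mid [ 623.8 -194.2] len 98.8 ang -8.8
footfront 0.01 [[614.0, -238.5], [628.7, -143.3]] mid [ 621.4 -190.9] len 96.4 ang -8.8
footfront 0.06 [[603.1, -216.1], [615.9, -133.0]] mid [ 609.5 -174.5] len 84.0 ang -8.8
footfront 0.07 [[600.9, -211.6], [613.3, -131.0]] mid [ 607.1 -171.3] len 81.5 ang -8.8
plate low 0.05 [[523.6, -199.6], [534.5, -120.8]] mid [ 529.1 -160.2] len 79.6 ang -7.9
plate low 0.06 [[523.7, -195.7], [534.4, -119.1]] mid [ 529.  -157.4] len 77.3 ang -7.9
back 0.0 [[486.7, -225.0], [502.3, -115.6]] mid [ 494.5 -170.3] len 110.5 ang -8.1
back 0.04 [[490.9, -208.8], [504.9, -110.3]] mid [ 497.9 -159.6] len 99.5 ang -8.1
back 0.09 [[496.1, -188.6], [508.2, -103.8]] mid [ 502.1 -146.2] len 85.7 ang -8.1
back2 0.0 [[486.7, -225.0], [504.5, -108.7]] mid [ 495.6 -166.9] len 117.6 ang -8.7
back2 0.01 [[487.8, -220.9], [505.1, -107.6]] mid [ 496.4 -164.3] len 114.7 ang -8.7
back2 0.02 [[488.8, -216.9], [505.7, -106.4]] mid [ 497.2 -161.7] len 111.7 ang -8.7
leftside 0.0 [[486.7, -225.0], [596.3, -247.1]] mid [ 541.5 -236. ] len 111.8 ang -101.4
leftside 0.04 [[490.9, -208.8], [589.5, -228.7]] mid [ 540.2 -218.8] len 100.6 ang -101.4
leftside 0.09 [[496.1, -188.6], [581.0, -205.7]] mid [ 538.5 -197.2] len 86.7 ang -101.4
```

```bash
cat > ins.py <<'E'
from h import *
M=np.array([599.5,-169,85]); yaw=np.radians(-8.5); u=np.array([np.cos(yaw),np.sin(yaw),0]); k=np.array([0,0,1.]); L,Hh=162,12
def tcp(d,th,n=0,raise_=0):
    t=np.radians(th); a=np.radians(35)
    T=M-d*(np.cos(a)*u+np.sin(a)*k)+n*(-np.sin(a)*u+np.cos(a)*k)
    return T+(L*np.cos(t)-Hh*np.sin(t))*u+(L*np.sin(t)+Hh*np.cos(t)-10+raise_)*k
E
python3 - <<'E'
from ins import *
from plant import monitor
c=dict(np.load('w4.npz')); V=cv2.cvtColor(c['image'],cv2.COLOR_RGB2HSV)[...,2].astype(int)
col=V[:,312:332].mean(1); e=[i for i in range(1,400) if (col[i]<60)!=(col[i-1]<60)]; print('edges rows',e)
row=V[110:180].mean(0); print('cols',[i for i in range(200,420) if (row[i]<60)!=(row[i-1]<60)])
z=.2566+.0205
for v in e[:6]: print(v,(ray(c,[[321,v]],z)[0]*1000).round(1))
t=dict(np.load('top0.npz')); print('can top',ray(t,[[433,127]],.11).round(3),'bin corners',ray(t,[[398,131],[389,84],[358,145],[350,90]],.07).round(3).tolist())
s=monitor.read_state(); print('now',np.round(s['ee_pos'],4))
for d,th,n in [(-18,0,0),(4,0,1.5),(36,35,0),(62,35,0)]: print(d,th,tcp(d,th,n).round(1))
print('sidestart',(M+15*u+L*u+np.array([0,0,3])).round(1), go(s,774,-195,180,-8.5))
E
```

```text
edges rows [55, 277, 291, 304, 360]
cols [295, 348]
55 [512.8 -63.3 277.1]
277 [606.3 -62.  277.1]
291 [613.9 -61.9 277.1]
304 [621.1 -61.8 277.1]
360 [655.  -61.3 277.1]
can top [[ 0.7   -0.224  0.11 ]] bin corners [[0.703, -0.142, 0.07], [0.836, -0.122, 0.07], [0.665, -0.034, 0.07], [0.819, -0.016, 0.07]]
now [ 0.607  -0.0607  0.2567]
-18 0 [ 774.3 -195.1   97.3]
4 0 [ 755.6 -192.3   85.9]
36 35 [ 694.8 -183.2  157.1]
62 35 [ 673.7 -180.1  142.2]
sidestart [ 774.6 -195.2   88. ] ([-165.2, -136.7, 76.5], np.float64(9.3), np.float64(-179.2))
```

The can, at (700,-224) mm and 110 high, would foul a level approach, so I'd rather pre-tilt. I'll try on a clear bench patch: lower the scraper just above the mat and loosen the fingers slightly so the blade droops.

drive_tool([
  [12, -2, 10],
  [40, -6, 35],
  [75, -10, 70],
  [105, -14, 105],
  [125, -17, 140],
  [135, -19, 170],
  [137, -19, 190],
  [137, -19, 195],
], roll=[0, 0, 0, 0, 0, 0, 0, 0], claw=[15, 15, 15, 15, 15, 15, 15, 15])

```text
time: 5.68
ee_pos: [0.4666, -0.078, 0.0594]
tool_rot: [-0.004, -0.01, 1.0, 0.001]
wrist_force: [-0.5, 0.1, -1.4]
gripper_width: 0.0209
grasp_force: 45.9
```

drive_tool([
  [0, 0, 15],
  [0, 0, 32],
  [0, 0, 44],
  [0, 0, 50],
  [0, 0, 53],
  [0, 0, 55],
  [0, 0, 55],
  [0, 0, 55],
], roll=[0, 0, 0, 0, 0, 0, 0, 0], claw=[15, 15, 15, 15, 15, 15, 20.5, 20.5], newtons=20)

```text
time: 6.35
ee_pos: [0.4712, -0.0803, 0.008]
tool_rot: [0.001, -0.009, 1.0, -0.0]
wrist_force: [1.0, 0.0, -1.2]
gripper_width: 0.021
grasp_force: 45.9
```

drive_tool([
  [0, 0, 1],
  [0, 0, 2],
  [0, 0, 3],
  [0, 0, 3],
  [0, 0, 3],
  [0, 0, 3],
  [0, 0, 3],
  [0, 0, 3],
], roll=[0, 0, 0, 0, 0, 0, 0, 0], claw=[20.8, 20.8, 21, 21, 21.2, 21.2, 21.2, 21.2], newtons=20)

```text
time: 7.02
ee_pos: [0.4707, -0.0806, 0.0044]
tool_rot: [0.0, -0.008, 1.0, -0.0]
wrist_force: [0.9, -1.2, 0.3]
gripper_width: 0.0217
grasp_force: 31.2
```

drive_tool([
  [0, 0, 0],
  [0, 0, 0],
  [0, 0, 0],
  [0, 0, 0],
  [0, 0, 0],
  [0, 0, 0],
  [0, 0, 0],
  [0, 0, 0],
], roll=[0, 0, 0, 0, 0, 0, 0, 0], claw=[21.6, 21.6, 21.6, 21.6, 21.8, 21.8, 21.8, 21.8], newtons=20)

```text
time: 7.68
ee_pos: [0.4705, -0.0805, 0.0043]
tool_rot: [-0.0, -0.008, 1.0, 0.0]
wrist_force: [0.6, -0.7, -1.1]
gripper_width: 0.0222
grasp_force: 8.2
```

drive_tool([
  [0, 0, 0],
  [0.3, 0, -3],
  [1.0, 0, -8],
  [2.2, 0, -15],
  [3.4, 0, -22],
  [4.5, 0, -28],
  [6.5, 0, -35],
  [8.5, 0, -42],
], roll=[0, 0, 0, 0, 0, 0, 0, 0], claw=[21.9, 21.9, 21.9, 21.9, 21.9, 21.9, 21.9, 21.9], newtons=20)

```text
time: 8.35
ee_pos: [0.4617, -0.0807, 0.0472]
tool_rot: [0.0, -0.008, 1.0, -0.0]
wrist_force: [-0.0, 0.7, -2.1]
gripper_width: 0.0218
grasp_force: 3.6
```

Run:
```python
from h import *
from plant import monitor,cams
s=monitor.read_state(); print(s['time'],s['ee_pos'],s['wrist_force'],s['wrist_torque'])
c=cams.camera('wrist'); np.savez('w5.npz',**c); im=c['image']
o=np.concatenate([im[:300,200:440],np.load('w4.npz')['image'][:300,200:440]],1)
cv2.imwrite('pics/w5.png',o[:,:,::-1])
```

```text
8.35 [ 0.46171479 -0.08066785  0.04720742] [-0.02387649  0.73947164 -2.07668391] [-0.00703639  0.05161866  0.02281055]
```

View pics/w5.png

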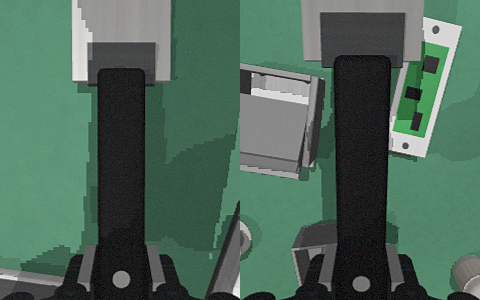

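The left half (now) shows the handle front narrower (46 px against 55) and lower than in the level grip on the right, so the scraper pivots. I'll continue the arc to 35° and then tighten.

drive_tool([
  [3, 0, -8],
  [6, 0, -15],
  [10, 0, -22],
  [14, 0, -29],
  [18, 0, -36],
  [23, 0, -43],
  [27, 0, -49],
  [27, 0, -49],
], roll=[0, 0, 0, 0, 0, 0, 0, 0], claw=[21.9, 21.9, 21.9, 21.9, 21.9, 21.9, 21.9, 21.9], newtons=20)

```text
time: 9.07
ee_pos: [0.4339, -0.0812, 0.0964]
tool_rot: [-0.0, -0.008, 1.0, -0.0]
wrist_force: [-0.3, -0.3, -0.9]
gripper_width: 0.0219
grasp_force: 3.6
```

drive_tool([
  [0, 0, 0],
  [0, 0, 0],
  [0, 0, 0],
  [0, 0, 0],
  [0, 0, 0],
  [0, 0, -10],
  [0, 0, -25],
  [0, 0, -40],
], roll=[0, 0, 0, 0, 0, 0, 0, 0], claw=[18, 15, 10, 10, 10, 10, 10, 10], newtons=70)

```text
time: 9.73
ee_pos: [0.4351, -0.081, 0.1351]
tool_rot: [-0.0, -0.008, 1.0, 0.0]
wrist_force: [0.8, 0.6, -1.8]
gripper_width: 0.0205
grasp_force: 69.6
```

Run:
```python
from h import *
from plant import monitor,cams
s=monitor.read_state(); print(s['time'],s['ee_pos'],s['wrist_force'])
c=cams.camera('wrist'); np.savez('w6.npz',**c); im=c['image']; V=cv2.cvtColor(im,cv2.COLOR_RGB2HSV)[...,2].astype(int); H=cv2.cvtColor(im,cv2.COLOR_RGB2HSV)
print('rows',[i for i in range(1,300) if (V[i,312:332].mean()<60)!=(V[i-1,312:332].mean()<60)])
b=(H[...,1]<60)&(H[...,2]>60)
for r in (60,90,110,130): x=np.flatnonzero(b[r,230:420])+230; print('light',r,x.min() if len(x) else 0,x.max() if len(x) else 0)
for r in (150,180,210,240): x=np.flatnonzero(V[r,270:375]<50)+270; print('dark',r,x.min(),x.max())
t=np.array(s['ee_pos'])*1000
for th in (25,30,35,40):
    a=np.radians(th); f=lambda X,Z:t+np.array([0,0,10])+(X-39.5)*np.array([np.cos(a),0,np.sin(a)])+(Z-14)*np.array([-np.sin(a),0,np.cos(a)])
    print(th,'handle front-top row',[proj(c,f(*p)/1000).round(0).tolist() for p in [(-55,24),(55,24),(-123,4)]])
```

```text
9.7333 [ 0.4351034  -0.08095677  0.13508431] [ 0.78903227  0.55471898 -1.83931076]
rows [93, 95, 97, 264, 281]
light 60 283 359
light 90 282 360
light 110 281 361
light 130 0 0
dark 150 301 341
dark 180 301 341
dark 210 300 342
dark 240 299 342
25 handle front-top row [[[325.0, 76.0]], [[321.0, 304.0]], [[326.0, -15.0]]]
30 handle front-top row [[[324.0, 84.0]], [[321.0, 302.0]], [[325.0, 5.0]]]
35 handle front-top row [[[324.0, 91.0]], [[321.0, 300.0]], [[325.0, 24.0]]]
40 handle front-top row [[[324.0, 100.0]], [[321.0, 298.0]], [[324.0, 42.0]]]
```

Run:
```python
from ins import *
from plant import monitor
c=dict(np.load('w6.npz')); hsv=cv2.cvtColor(c['image'],cv2.COLOR_RGB2HSV)
print('S,V col 300 rows 0..100', [(int(hsv[r,290:300,1].mean()),int(hsv[r,290:300,2].mean())) for r in range(0,60,4)])
s=monitor.read_state()
for d in (-25,-5,10,30,50,62): p=tcp(d,36.5); print(d,p.round(1))
p=tcp(-25,36.5); print(go(s,p[0],p[1],p[2]+80,-8.5),go(s,p[0],p[1],p[2],-8.5))
```

```text
S,V col 300 rows 0..100 [(97, 133), (98, 133), (98, 131), (97, 132), (97, 131), (99, 131), (99, 131), (5, 196), (4, 192), (4, 191), (4, 191), (5, 192), (4, 192), (4, 192), (5, 193)]
-25 [ 741.5 -190.2  195.3]
-5 [ 725.3 -187.8  183.9]
10 [ 713.1 -186.   175.3]
30 [ 696.9 -183.6  163.8]
50 [ 680.7 -181.1  152.3]
62 [ 671.  -179.7  145.4]
([-303.5, -114.1, -136.5], np.float64(9.4), np.float64(-179.1)) ([-303.2, -114.0, -56.5], np.float64(9.4), np.float64(-179.1))
```

drive_tool([
  [0, 0, -25],
  [-5, 0, -60],
  [-20, -5, -95],
  [-45, -15, -120],
  [-80, -28, -134],
  [-118, -42, -136],
  [-156, -57, -136],
  [-194, -72, -136],
], roll=[0, 0, 2, 4, 6, 8, 9.4, 9.4], claw=[10, 10, 10, 10, 10, 10, 10, 10])

```text
time: 10.45
ee_pos: [0.6322, -0.1502, 0.2709]
tool_rot: [0.001, 0.074, 0.997, 0.0]
wrist_force: [1.0, 0.6, -1.2]
gripper_width: 0.0206
grasp_force: 69.7
```

Run:
```python
from ins import *
from plant import monitor
s=monitor.read_state(); p=tcp(-25,35.7); print(s['time'],s['ee_pos'],p,go(s,p[0],p[1],p[2]+70,-8.5))
```

```text
10.45 [ 0.63222871 -0.15016794  0.27086101] [ 742.94076643 -190.43736618  193.61808947] ([-115.4, -23.6, 7.4], np.float64(0.0), np.float64(171.5))
```

drive_tool([
  [-30, -6, 0],
  [-58, -12, 4],
  [-82, -17, 10],
  [-100, -21, 22],
  [-110, -23, 38],
  [-115, -24, 56],
  [-115, -24, 70],
  [-115, -24, 77],
], roll=[0, 0, 0, 0, 0, 0, 0, 0], claw=[10, 10, 10, 10, 10, 10, 10, 10])

```text
time: 11.12
ee_pos: [0.738, -0.1895, 0.1898]
tool_rot: [-0.003, 0.073, 0.997, 0.001]
wrist_force: [-1.2, 0.2, -2.3]
gripper_width: 0.0202
grasp_force: 69.7
```

Run:
```python
from ins import *
from plant import monitor,cams
c=cams.camera('wrist'); cv2.imwrite('pics/w7.png',cv2.resize(c['image'][:300,170:470],None,fx=2,fy=2)[:,:,::-1]); np.savez('w7.npz',**c)
s=monitor.read_state(); print(s['time'],s['ee_pos'],go(s,*tcp(-25,35.7),-8.5),go(s,*tcp(62,35.7),-8.5))
w=lambda x,y,z:(np.array([555,-162.4,0])+x*u+y*np.array([-u[1],u[0],0])+z*k)/1000
print('mouth corners expected',(2*(proj(c,[w(45,29,85),w(45,-29,85),w(45,0,85)])-[170,0])).round(0).tolist())
```

```text
11.1667 [ 0.73740148 -0.18933148  0.18943323] ([-5.6, -0.3, -4.2], np.float64(0.1), np.float64(171.6)) ([65.3, -0.2, 46.2], np.float64(0.1), np.float64(171.6))
mouth corners expected [[384.0, 20.0], [221.0, 20.0], [302.0, 20.0]]
```

View pics/w7.png

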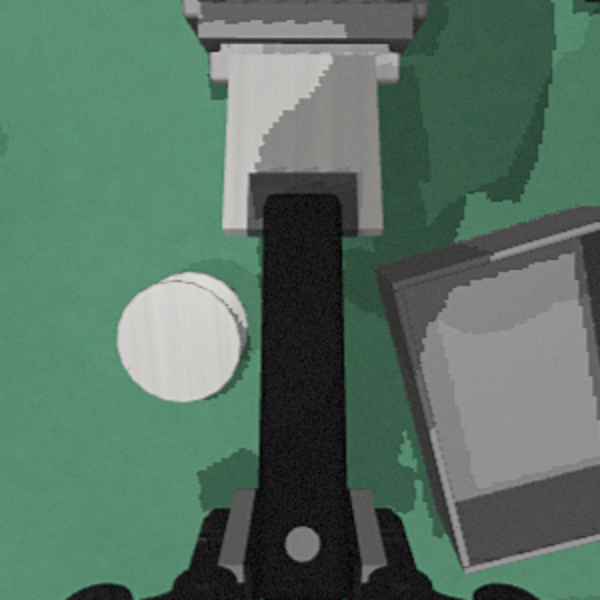

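The blade tip sits at crop (228–378,52), centred on the slot mouth (centre about 306) and aligned with it. I'll insert along the slot.

drive_tool([
  [-3, 1, -2],
  [3, 1, 2],
  [10, 1, 7],
  [18, 1, 12.5],
  [26, 1, 18],
  [33, 1, 23],
  [40, 1, 28],
  [45, 1, 31.5],
], roll=[0, 0, 0, 0, 0, 0, 0, 0], claw=[10, 10, 10, 10, 10, 10, 10, 10], newtons=40)

```text
time: 11.83
ee_pos: [0.6945, -0.1827, 0.1621]
tool_rot: [-0.001, 0.074, 0.997, 0.0]
wrist_force: [-0.9, 0.2, -0.5]
gripper_width: 0.0199
grasp_force: 69.7
```

drive_tool([
  [4, 0, 3],
  [9, 0, 6.3],
  [13, 0, 9],
  [16, 0, 11.2],
  [19, 0, 13.3],
  [21, 0, 14.7],
  [23, 0, 16.1],
  [23, 0, 16.1],
], roll=[0, 0, 0, 0, 0, 0, 0, 0], claw=[10, 10, 10, 10, 10, 10, 10, 10], newtons=40)

```text
time: 12.5
ee_pos: [0.6729, -0.1794, 0.1464]
tool_rot: [-0.0, 0.074, 0.997, 0.0]
wrist_force: [0.0, 0.1, -1.5]
gripper_width: 0.0202
grasp_force: 69.7
```

Run:
```python
from ins import *
from plant import monitor,cams
c=cams.camera('wrist'); np.savez('w8.npz',**c)
s=monitor.read_state(); print(s['time'],s['ee_pos'],s['wrist_force'],s['wrist_torque'],s['grasp_force'],tcp(62,35.7),go(s,*tcp(62,35.7),-8.5))
hsv=cv2.cvtColor(c['image'],cv2.COLOR_RGB2HSV); 
print([(r,hsv[r,290:303].mean(0).round(0).tolist()) for r in range(0,110,6)])
```

```text
12.55 [ 0.67325566 -0.17947636  0.14661921] [-0.24885136  0.13374107 -1.99563164] [-0.02124403 -0.09192008  0.02804311] 69.69548463821411 [ 672.45733657 -179.90354701  143.71693951] ([0.7, -0.5, 2.9], np.float64(0.1), np.float64(171.6))
[(0, [86.0, 3.0, 144.0]), (6, [61.0, 4.0, 144.0]), (12, [69.0, 3.0, 144.0]), (18, [102.0, 4.0, 144.0]), (24, [83.0, 3.0, 146.0]), (30, [40.0, 3.0, 144.0]), (36, [84.0, 3.0, 146.0]), (42, [78.0, 3.0, 146.0]), (48, [59.0, 4.0, 147.0]), (54, [76.0, 3.0, 146.0]), (60, [58.0, 3.0, 147.0]), (66, [57.0, 3.0, 146.0]), (72, [52.0, 4.0, 147.0]), (78, [50.0, 7.0, 93.0]), (84, [44.0, 4.0, 132.0]), (90, [101.0, 4.0, 131.0]), (96, [72.0, 4.0, 124.0]), (102, [85.0, 9.0, 126.0]), (108, [72.0, 13.0, 121.0])]
```

drive_tool([
  [1, 0, 0.7],
  [2, 0, 1.4],
  [3, 0, 2.1],
  [4, 0, 2.8],
  [5, 0, 3.5],
  [5, 0, 3.5],
  [5, 0, 3.5],
  [5, 0, 3.5],
], roll=[0, 0, 0, 0, 0, 0, 0, 0], claw=[10, 10, 10, 10, 10, 10, 10, 10])

```text
time: 13.22
ee_pos: [0.6701, -0.179, 0.1442]
tool_rot: [0.002, 0.074, 0.997, -0.0]
wrist_force: [3.6, -0.7, 2.5]
gripper_width: 0.0202
grasp_force: 70.2
```

drive_tool([
  [1, 0, 0.7],
  [2, 0, 1.4],
  [3, 0, 2.1],
  [4, 0, 2.8],
  [5, 0, 3.5],
  [6, 0, 4.2],
  [6, 0, 4.2],
  [6, 0, 4.2],
], roll=[0, 0, 0, 0, 0, 0, 0, 0], claw=[10, 10, 10, 10, 10, 10, 10, 10])

```text
time: 13.88
ee_pos: [0.6703, -0.1791, 0.144]
tool_rot: [0.008, 0.074, 0.997, -0.001]
wrist_force: [9.2, -1.7, 11.8]
gripper_width: 0.0203
grasp_force: 71.4
```

Run:
```python
from ins import *
from plant import monitor,cams
c=cams.camera('wrist'); np.savez('w9.npz',**c)
s=monitor.read_state(); print(s['time'],s['ee_pos'],s['wrist_force'])
cv2.imwrite('pics/w9.png',cv2.resize(c['image'][:240,200:440],None,fx=2.4,fy=2.4)[:,:,::-1])
```

```text
13.9333 [ 0.67026917 -0.17913929  0.14399372] [ 9.42888797 -0.91457771 12.18490524]
```

View pics/w9.png

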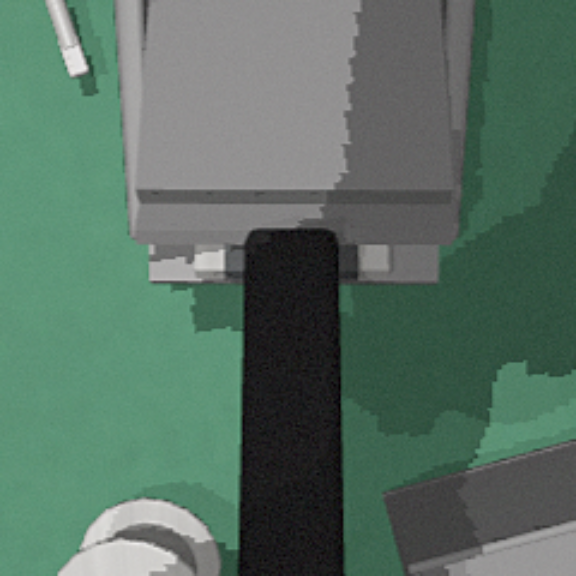

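The scraper is home: the handle front sits at the mouth, crop (245–338,235), only a thin strip of blade shows, and 15 N produced no further motion. Now I'll give a slightly firmer push, relax, release and rise.

drive_tool([
  [2, 0, 1.4],
  [3, 0, 2.1],
  [3, 0, 2.1],
  [0, 0, 0],
  [-5, 0, -3.5],
  [-9, 0, -6.3],
  [-9, 0, -6.3],
  [-9, 0, -6.3],
], roll=[0, 0, 0, 0, 0, 0, 0, 0], claw=[10, 10, 10, 10, 10, 15, 19, 21], newtons=40)

```text
time: 14.6
ee_pos: [0.6702, -0.1789, 0.1443]
tool_rot: [-0.001, 0.074, 0.997, 0.0]
wrist_force: [1.3, -0.7, 0.1]
gripper_width: 0.0212
grasp_force: 38.2
```

drive_tool([
  [0, 0, 0],
  [0, 0, 0],
  [0, 0, 0],
  [0, 0, 0],
  [0, 0, -10],
  [0, 0, -30],
  [0, 0, -60],
  [0, 0, -95],
], roll=[0, 0, 0, 0, 0, 0, 0, 0], claw=[24, 28, 34, 40, 45, 45, 45, 45])

```text
time: 15.27
ee_pos: [0.6698, -0.1788, 0.2401]
tool_rot: [-0.002, 0.074, 0.997, 0.0]
wrist_force: [1.3, -0.2, -1.0]
gripper_width: 0.045
grasp_force: 0.0
```

Run:
```python
from ins import *
from plant import monitor,cams
s=monitor.read_state(); print(s['time'],s['ee_pos'],s['wrist_force'],go(s,520,60,230,-11))
a=np.load('w9.npz')['image']; c=cams.camera('wrist'); np.savez('w10.npz',**c)
V=cv2.cvtColor(c['image'],cv2.COLOR_RGB2HSV)[...,2].astype(int)
rows=[i for i in range(1,390) if (V[i,314:324].mean()<60)!=(V[i-1,314:324].mean()<60)]; print(rows)
al=np.radians(35); C=np.array([555,-162.4,0])
E_=C-5.8*u+49.4*k; ax=np.cos(al)*u+np.sin(al)*k; az=-np.sin(al)*u+np.cos(al)*k
for X in (-55,55): print(X,proj(c,(E_+(X+123)*ax+(24-2)*az)/1000).round(0))
```

```text
15.2667 [ 0.66984006 -0.17879174  0.240075  ] [ 1.30416866 -0.21078838 -1.00376214] ([183.2, 214.2, 10.9], np.float64(2.6), np.float64(171.6))
[14, 101, 206, 215, 230, 361]
-55 [[320. 100.]]
55 [[320. 225.]]
```

The handle's measured position matches the fully home prediction (front row 101 against 100). Next I'll move to a spot that views both the sheet and carrier_low.

drive_tool([
  [6, 12, -6],
  [20, 40, -15],
  [37, 73, -20],
  [54, 107, -20],
  [71, 141, -20],
  [88, 174, -20],
  [105, 208, -20],
  [122, 241, -20],
], roll=[-2, -4, -6, -9, -12, -15, -18, -18.3], claw=[60, 75, 80, 80, 80, 80, 80, 80])

```text
time: 15.98
ee_pos: [0.5841, 0.0794, 0.2603]
tool_rot: [-0.001, -0.088, 0.996, 0.0]
wrist_force: [0.1, 1.2, 0.3]
gripper_width: 0.0803
grasp_force: 0.0
```

Run:
```python
from h import *
from plant import monitor
s=monitor.read_state(); print(s['time'],s['ee_pos'],go(s,520,270,260,9.9))
```

```text
15.9833 [0.58411295 0.07943242 0.26031871] ([29.8, 198.8, 0.4], np.float64(0.2), np.float64(-169.9))
```

drive_tool([
  [6, 38, 0],
  [11, 75, 0],
  [16, 110, 0],
  [21, 142, 0],
  [25, 168, 0],
  [28, 187, 0],
  [30, 196, 0],
  [30, 199, 0],
], roll=[0, 0, 0, 0, 0, 0, 0, 0], claw=[80, 80, 80, 80, 80, 80, 80, 80])

```text
time: 16.65
ee_pos: [0.5205, 0.2703, 0.2602]
tool_rot: [-0.001, -0.088, 0.996, 0.0]
wrist_force: [-0.2, -0.9, 0.1]
gripper_width: 0.0801
grasp_force: 0.0
```

```bash
cat > meas.py <<'E'
from h import *
from plant import monitor,cams
def masks(c):
    hsv=cv2.cvtColor(c['image'],cv2.COLOR_RGB2HSV); H,S,V=[hsv[...,i].astype(int) for i in range(3)]
    return (S<45)&(V>110), (H>50)&(H<72)&(S>130)&(V>90)
def near(c,m,xy,z,half=60):
    u,v=proj(c,[[xy[0]/1000,xy[1]/1000,z]])[0]
    m=cv2.morphologyEx(m.astype(np.uint8),cv2.MORPH_CLOSE,np.ones((3,3)))
    n,lab,st,ce=cv2.connectedComponentsWithStats(m); i=min((j for j in range(1,n) if st[j,4]>800),key=lambda j:np.hypot(*(ce[j]-[u,v])))
    k=(lab==i).astype(np.uint8); cs,_=cv2.findContours(k,cv2.RETR_EXTERNAL,cv2.CHAIN_APPROX_NONE)
    return max(cs,key=cv2.contourArea)[:,0,:]
E
python3 - <<'E'
from meas import *
s=monitor.read_state(); c=cams.camera('wrist'); np.savez('w11.npz',**c); print(s['time'],s['ee_pos'])
w,g=masks(c)
for n,m,xy,z in [('sheet',w,(530,183),.035),('low',w|g,(484,346),.044),('lowboard',g,(484,346),.044)]:
    b=near(c,m,xy,z); print(n,rect(c,b,z),b.min(0),b.max(0))
E
```

```text
16.65 [0.52045159 0.27031061 0.26017859]
sheet [531.1 182.8 149.2  62.8  10. ] [218  99] [277 220]
low [485.3 341.8 140.4  52.8  11.4] [363  87] [413 207]
lowboard [485.4 342.   94.7  36.7  11.5] [370 109] [404 189]
```

drive_tool([
  [1, -20, 5],
  [2, -50, 30],
  [4, -75, 65],
  [4.3, -86, 100],
  [4.3, -87.6, 135],
  [4.3, -87.6, 165],
  [4.3, -87.6, 185],
  [4.3, -87.6, 195],
], roll=[0, 0, 0, 0, 0, 0, 0, 0], claw=[80, 80, 80, 80, 80, 80, 80, 80])

```text
time: 17.37
ee_pos: [0.532, 0.1775, 0.0626]
tool_rot: [-0.002, -0.084, 0.996, -0.002]
wrist_force: [0.0, -0.3, -0.1]
gripper_width: 0.0801
grasp_force: 0.0
```

Run:
```python
from meas import *
s=monitor.read_state(); c=cams.camera('wrist'); np.savez('w12.npz',**c); print(s['time'],s['ee_pos'],go(s,531,183,15,10))
w,g=masks(c); b=near(c,w,(531,183),.035); print(rect(c,b,.035),b.min(0),b.max(0))
```

```text
17.3667 [0.53202097 0.17753395 0.06255998] ([-0.1, 5.7, 47.5], np.float64(-0.3), np.float64(-170.3))
[530.9 183.  150.1  62.4   9.9] [274 107] [389 335]
```

drive_tool([
  [0, 0, 0],
  [0, 0, 4],
  [0, 0, 12],
  [0, 0, 22],
  [0, 0, 32],
  [0, 0, 40],
  [0, 0, 44],
  [0, 0, 45],
], roll=[0, 0, 0, 0, 0, 0, 0, 0], claw=[80, 80, 80, 80, 80, 80, 80, 80])

```text
time: 18.08
ee_pos: [0.5324, 0.1808, 0.0191]
tool_rot: [-0.001, -0.086, 0.996, -0.0]
wrist_force: [-0.3, -0.1, -0.6]
gripper_width: 0.0802
grasp_force: 0.0
```

drive_tool([
  [0, 1.5, 1],
  [0, 2, 3],
  [0, 2, 3],
  [0, 2, 3],
  [0, 2, 3],
  [0, 2, 3],
  [0, 2, 3],
  [0, 2, 3],
], roll=[0, 0, 0, 0, 0, 0, 0, 0], claw=[80, 75, 70, 66, 63, 60, 55, 55], newtons=25)

```text
time: 18.75
ee_pos: [0.5331, 0.1831, 0.0178]
tool_rot: [0.0, -0.086, 0.996, 0.0]
wrist_force: [-0.8, 0.6, 6.0]
gripper_width: 0.0612
grasp_force: 27.1
```

Run:
```python
from meas import *
s=monitor.read_state(); print(s['time'],s['ee_pos'],s['gripper_width'],s['grasp_force'],go(s,531,183,15,10))
```

```text
18.75 [0.53305381 0.1831273  0.01779251] 0.061151744905639974 27.106235325336456 ([2.0, 0.2, 2.8], np.float64(-0.1), np.float64(-170.1))
```

drive_tool([
  [0, 0, -10],
  [0, 0, -28],
  [0, 2, -48],
  [2, 10, -62],
  [4, 28, -70],
  [6, 50, -72],
  [9, 78, -72],
  [11, 104, -72],
], roll=[0, 0, 0, -1.5, -1.5, -1.5, -1.5, -1.5], claw=[50, 50, 50, 50, 50, 50, 50, 50], newtons=30)

```text
time: 19.42
ee_pos: [0.5041, 0.2842, 0.0902]
tool_rot: [0.0, -0.098, 0.995, 0.0]
wrist_force: [-0.3, 0.2, -0.5]
gripper_width: 0.0612
grasp_force: 33.1
```

drive_tool([
  [2, 20, 0],
  [4, 38, 0],
  [5.5, 51, 0],
  [6.5, 58, 0],
  [6.5, 60.6, 0],
  [6.5, 60.6, 0],
  [6.5, 60.6, 0],
  [6.5, 60.6, 0],
], roll=[0, 0, 0, 0, 0, 0, 0, 0], claw=[50, 50, 50, 50, 50, 50, 50, 50])

```text
time: 20.08
ee_pos: [0.4865, 0.3399, 0.0892]
tool_rot: [-0.0, -0.098, 0.995, -0.001]
wrist_force: [-0.2, 0.5, -0.3]
gripper_width: 0.0609
grasp_force: 33.1
```

Run:
```python
from meas import *
s=monitor.read_state(); c=cams.camera('wrist'); np.savez('w13.npz',**c); print(s['time'],s['ee_pos'],s['wrist_force'],s['gripper_width'],go(s,487.3,342.2,32,11.4))
w,g=masks(c); zt=s['ee_pos'][2]-.0178+.035; b=near(c,w,(485,342),zt); print(rect(c,b,zt),b.min(0),b.max(0))
```

```text
20.0833 [0.48653008 0.33987614 0.08922744] [-0.21058439  0.4878026  -0.25047134] 0.060880846529095374 ([-1.2, 2.2, 57.2], np.float64(-0.2), np.float64(-168.8))
[474.9 337.  130.5  62.3  11.3] [243 104] [399 363]
```

drive_tool([
  [-1, 2.8, 6],
  [-1, 2.8, 18],
  [-1, 2.8, 30],
  [-1, 2.8, 40],
  [-1, 2.8, 47],
  [-1, 2.8, 51],
  [-1, 2.8, 53],
  [-1, 2.8, 54],
], roll=[0, 0, 0, 0, 0, 0, 0, 0], claw=[50, 50, 50, 50, 50, 50, 50, 50])

```text
time: 20.8
ee_pos: [0.4862, 0.3445, 0.0347]
tool_rot: [-0.0, -0.099, 0.995, -0.0]
wrist_force: [0.3, 0.8, -0.7]
gripper_width: 0.0606
grasp_force: 33.1
```

drive_tool([
  [0, 0, 1],
  [0, 0, 2],
  [0, 0, 3],
  [0, 0, 3.5],
  [0, 0, 3.5],
  [0, 0, 3.5],
  [0, 0, 3.5],
  [0, 0, 3.5],
], roll=[0, 0, 0, 0, 0, 0, 0, 0], claw=[50, 50, 50, 50, 50, 50, 50, 50])

```text
time: 21.47
ee_pos: [0.4864, 0.3447, 0.032]
tool_rot: [0.0, -0.099, 0.995, 0.0]
wrist_force: [-0.4, -0.8, 0.2]
gripper_width: 0.061
grasp_force: 33.2
```

Run:
```python
from meas import *
s=monitor.read_state(); c=cams.camera('wrist'); np.savez('w14.npz',**c); print(s['time'],s['ee_pos'],s['wrist_force'],s['gripper_width'],s['grasp_force'])
w,g=masks(c); b=near(c,w,(485,342),.049); print(rect(c,b,.049),b.min(0),b.max(0))
```

```text
21.4667 [0.48642384 0.34466344 0.03196953] [-0.39579368 -0.79910297  0.24866343] 0.060995466721556466 33.18155586719513
[517.7 350.4  62.3  43.3 -78.6] [258 293] [381 363]
```

drive_tool([
  [0, 0, -2],
  [0, -1, -2],
  [0, -2, -2],
  [0, -2, -2],
  [0, -2, -1],
  [0, -2, 0],
  [0, -2, 1],
  [0, -2, 1],
], roll=[0, 0, 0, 0, 0, 0, 0, 0], claw=[50, 50, 50, 50, 50, 50, 50, 50])

```text
time: 22.18
ee_pos: [0.4868, 0.3427, 0.0319]
tool_rot: [0.0, -0.099, 0.995, -0.0]
wrist_force: [-1.8, -1.6, 9.4]
gripper_width: 0.0608
grasp_force: 33.9
```

Run:
```python
from meas import *
s=monitor.read_state(); print(s['time'],s['ee_pos'],s['wrist_force'],s['gripper_width'],s['grasp_force'])
```

```text
22.1833 [0.48679002 0.3426993  0.03186042] [-1.82946832 -1.58109169  9.39475979] 0.06084327056995953 33.89310657978058
```

drive_tool([
  [0, 0, -1],
  [0, 0, -1],
  [0, 0, -1],
  [0, 0, -1],
  [0, 0, -1],
  [0, 0, -1],
  [0, 0, -1],
  [0, 0, -1],
], roll=[0, 0, 0, 0, 0, 0, 0, 0], claw=[58, 61, 62, 63, 65, 69, 75, 80])

```text
time: 22.85
ee_pos: [0.4867, 0.3427, 0.0317]
tool_rot: [-0.0, -0.099, 0.995, -0.0]
wrist_force: [0.3, 0.8, 1.1]
gripper_width: 0.08
grasp_force: 0.0
```

drive_tool([
  [0, 0, 0],
  [0, 0, -8],
  [0, 0, -25],
  [0, 0, -50],
  [0, -10, -85],
  [0, -30, -120],
  [0, -55, -150],
  [0, -85, -175],
], roll=[0, 0, 0, 0, 0, 0, 0, 0], claw=[80, 80, 80, 80, 80, 80, 80, 80])

```text
time: 23.52
ee_pos: [0.5038, 0.2606, 0.21]
tool_rot: [0.002, -0.101, 0.995, 0.001]
wrist_force: [0.4, -0.2, 0.7]
gripper_width: 0.0802
grasp_force: 0.0
```

Run:
```python
from meas import *
s=monitor.read_state(); c=cams.camera('wrist'); np.savez('w15.npz',**c); print(s['time'],s['ee_pos'],s['wrist_force'])
w,g=masks(c); b=near(c,w,(485,342),.049); print(rect(c,b,.049),b.min(0),b.max(0))
print(go(s,518,0.7,150,-11.4))
```

```text
23.5167 [0.50378317 0.26056083 0.20999305] [ 0.395527   -0.19824609  0.66215754]
[484.7 341.9 150.7  62.8  11.4] [369 100] [442 244]
([38.3, -257.6, 59.3], np.float64(22.9), np.float64(-168.5))
```

The sheet sits at (484.7, 341.9), 11.4°, matching the carrier's (485.3, 341.8). Carrier_top is next.

drive_tool([
  [4, -35, 0],
  [10, -75, 3],
  [17, -115, 8],
  [23, -153, 15],
  [29, -190, 25],
  [34, -222, 35],
  [37, -243, 45],
  [38, -254, 50],
], roll=[3, 7, 11, 15, 19, 22, 22.9, 22.9], claw=[80, 78, 75, 75, 75, 75, 75, 75])

```text
time: 24.23
ee_pos: [0.5152, -0.0012, 0.1563]
tool_rot: [-0.001, 0.103, 0.995, -0.001]
wrist_force: [-0.6, -0.7, 0.6]
gripper_width: 0.075
grasp_force: 0.0
```

drive_tool([
  [0, 0, 3],
  [0, -1, 8],
  [0, -2, 15],
  [0, -3, 22],
  [0, -3, 28],
  [0, -3, 32],
  [0, -3, 34],
  [0, -3, 35],
], roll=[0, 0, 0, 0, 0, 0, 0, 0], claw=[75, 75, 75, 75, 75, 75, 75, 75])

```text
time: 24.9
ee_pos: [0.5155, 0.0004, 0.1214]
tool_rot: [-0.0, 0.1, 0.995, 0.0]
wrist_force: [-0.1, 0.2, 0.0]
gripper_width: 0.075
grasp_force: 0.0
```

Run:
```python
from meas import *
s=monitor.read_state(); c=cams.camera('wrist'); np.savez('w16.npz',**c); print(s['time'],s['ee_pos'],s['wrist_force'])
w,g=masks(c); 
for n,m in (('top',w|g),('board',g)): b=near(c,m,(518,0),.044); print(n,rect(c,b,.044),b.min(0),b.max(0))
print(go(s,518,.7,29.5,-11.4))
```

```text
24.9 [5.15472661e-01 3.64089102e-04 1.21352685e-01] [-0.1454101   0.21317585  0.02833457]
top [ 5.180e+02  5.000e-01  1.405e+02  5.240e+01 -1.150e+01] [285 116] [359 289]
board [ 5.185e+02  5.000e-01  9.560e+01  3.730e+01 -1.150e+01] [297 149] [348 266]
([-2.5, 0.8, 91.9], np.float64(-0.1), np.float64(168.5))
```

drive_tool([
  [-1, 0.8, 8],
  [-2.5, 0.8, 24],
  [-2.5, 0.8, 44],
  [-2.5, 0.8, 62],
  [-2.5, 0.8, 76],
  [-2.5, 0.8, 85],
  [-2.5, 0.8, 90],
  [-2.5, 0.8, 91],
], roll=[0, 0, 0, 0, 0, 0, 0, 0], claw=[75, 75, 75, 75, 75, 75, 75, 72])

```text
time: 25.62
ee_pos: [0.518, 0.0001, 0.03]
tool_rot: [-0.001, 0.101, 0.995, -0.0]
wrist_force: [-1.3, -0.8, -0.0]
gripper_width: 0.0722
grasp_force: 0.0
```

drive_tool([
  [0, 0, 0],
  [0, 0, 0],
  [0, 0, 0],
  [0, 0, 0],
  [0, 0, 0],
  [0, 0, 0],
  [0, 0, 0],
  [0, 0, 0],
], roll=[0, 0, 0, 0, 0, 0, 0, 0], claw=[66, 62, 59, 57, 55, 55, 55, 55])

```text
time: 26.28
ee_pos: [0.5183, 0.0002, 0.0309]
tool_rot: [0.0, 0.1, 0.995, 0.0]
wrist_force: [0.2, -0.1, 0.7]
gripper_width: 0.0552
grasp_force: 0.0
```

drive_tool([
  [0, 0, 0.8],
  [0, 0, 0.8],
  [0, 0, 0.8],
  [0, 0, 0.8],
  [0, 0, 0.8],
  [0, 0, 0.8],
  [0, 0, 0],
  [0, 0, -2],
], roll=[0, 0, 0, 0, 0, 0, 0, 0], claw=[54, 52, 49, 45, 45, 45, 45, 45], newtons=55)

```text
time: 26.95
ee_pos: [0.5176, 0.0, 0.0323]
tool_rot: [-0.001, 0.101, 0.995, -0.0]
wrist_force: [-0.7, -0.4, -3.0]
gripper_width: 0.0504
grasp_force: 57.6
```

Run:
```python
from meas import *
s=monitor.read_state(); print(s['time'],s['ee_pos'],s['wrist_force'],s['gripper_width'],s['grasp_force'],go(s,485,341.9,60,11.4))
```

```text
26.95 [5.17590171e-01 2.31410261e-05 3.23442843e-02] [-0.67309493 -0.40177089 -3.02493087] 0.05038046783564845 57.56619393825531 ([100.4, 328.4, -27.7], np.float64(-22.9), np.float64(168.5))
```

drive_tool([
  [0, 0, -12],
  [0, 0, -32],
  [3, 8, -55],
  [9, 28, -74],
  [17, 56, -84],
  [27, 88, -86],
  [38, 122, -86],
  [49, 158, -86],
], roll=[0, 0, 0, -4, -8, -12, -16, -20], claw=[45, 45, 45, 45, 45, 45, 45, 45])

```text
time: 27.62
ee_pos: [0.5011, 0.1649, 0.1189]
tool_rot: [-0.0, -0.074, 0.997, -0.0]
wrist_force: [0.4, -0.8, -3.9]
gripper_width: 0.0504
grasp_force: 58.2
```

Run:
```python
from meas import *
s=monitor.read_state(); print(s['time'],s['ee_pos'],s['wrist_force'],s['gripper_width'],s['grasp_force'],go(s,485,341.9,115,11.4))
```

```text
27.6167 [0.50110649 0.16491963 0.11887601] [ 0.41785489 -0.78669551 -3.86409779] 0.05039854159253964 58.22621047496796 ([-10.4, 177.4, 3.7], np.float64(-2.9), np.float64(-171.5))
```

drive_tool([
  [-2, 36, 0],
  [-4, 72, 0],
  [-6, 105, 2],
  [-8, 134, 3],
  [-9.5, 156, 4],
  [-10, 170, 4],
  [-10, 176, 4],
  [-10, 177, 4],
], roll=[-2, -2.9, -2.9, -2.9, -2.9, -2.9, -2.9, -2.9], claw=[45, 45, 45, 45, 45, 45, 45, 45])

```text
time: 28.28
ee_pos: [0.485, 0.3418, 0.1144]
tool_rot: [-0.0, -0.1, 0.995, -0.0]
wrist_force: [-0.2, 0.6, -3.1]
gripper_width: 0.0503
grasp_force: 58.2
```

drive_tool([
  [0, 0, 4],
  [0, 0, 14],
  [0, 0, 26],
  [0, 0, 36],
  [0, 0, 43],
  [0, 0, 48],
  [0, 0, 51],
  [0, 0, 52],
], roll=[0, 0, 0, 0, 0, 0, 0, 0], claw=[45, 45, 45, 45, 45, 45, 45, 45])

```text
time: 28.95
ee_pos: [0.4855, 0.3411, 0.062]
tool_rot: [-0.0, -0.099, 0.995, -0.0]
wrist_force: [0.4, -0.4, -2.9]
gripper_width: 0.0504
grasp_force: 58.2
```

Run:
```python
from meas import *
s=monitor.read_state(); c=cams.camera('wrist'); np.savez('w17.npz',**c); print(s['time'],s['ee_pos'],s['wrist_force'],go(s,485,341.9,50,11.4))
w,g=masks(c); zt=s['ee_pos'][2]+.014; b=near(c,g,(485,342),zt); print('board',rect(c,b,zt),b.min(0),b.max(0))
```

```text
28.95 [0.48549324 0.34105333 0.06200256] [ 0.4438096  -0.35349245 -2.87296325] ([0.3, 0.9, 12.0], np.float64(-0.0), np.float64(-168.6))
board [464.  336.2  51.4  37.7  11.4] [278 175] [364 278]
```

drive_tool([
  [0, 1, 3],
  [0, 1, 6],
  [0, 1, 8],
  [0, 1, 9],
  [0, 1, 10],
  [0, 1, 11],
  [0, 1, 12],
  [0, 1, 12.5],
], roll=[0, 0, 0, 0, 0, 0, 0, 0], claw=[45, 45, 45, 45, 45, 45, 45, 45])

```text
time: 29.67
ee_pos: [0.4855, 0.3423, 0.0502]
tool_rot: [0.0, -0.099, 0.995, -0.0]
wrist_force: [-0.2, 1.2, -4.2]
gripper_width: 0.0504
grasp_force: 58.2
```

Not in contact yet, so I'll ease down further.

drive_tool([
  [0, 0, 0.3],
  [0, 0, 0.6],
  [0, 0, 0.9],
  [0, 0, 1.2],
  [0, 0, 1.5],
  [0, 0, 1.5],
  [0, 0, 1.5],
  [0, 0, 1.5],
], roll=[0, 0, 0, 0, 0, 0, 0, 0], claw=[45, 45, 45, 45, 45, 45, 45, 45])

```text
time: 30.33
ee_pos: [0.4855, 0.3423, 0.0494]
tool_rot: [0.0, -0.099, 0.995, 0.0]
wrist_force: [-2.0, -2.0, 5.2]
gripper_width: 0.0506
grasp_force: 59.1
```

Contact: the force went from -3 to +5 N. I'll relax, open slowly and rise.

drive_tool([
  [0, 0, -0.5],
  [0, 0, -0.5],
  [0, 0, -0.5],
  [0, 0, -0.5],
  [0, 0, -0.5],
  [0, 0, -0.5],
  [0, 0, -0.5],
  [0, 0, -0.5],
], roll=[0, 0, 0, 0, 0, 0, 0, 0], claw=[49, 50, 51, 52, 54, 58, 63, 68], newtons=20)

```text
time: 31.0
ee_pos: [0.4857, 0.3424, 0.0493]
tool_rot: [0.0, -0.099, 0.995, 0.0]
wrist_force: [0.7, -0.4, -0.5]
gripper_width: 0.068
grasp_force: 0.0
```

drive_tool([
  [0, 0, 0],
  [0, 0, -6],
  [0, 0, -22],
  [0, 0, -45],
  [0, -10, -75],
  [0, -30, -110],
  [0, -55, -140],
  [0, -75, -160],
], roll=[0, 0, 0, 0, 0, 0, 0, 0], claw=[70, 75, 75, 75, 75, 75, 75, 75])

```text
time: 31.67
ee_pos: [0.5016, 0.2679, 0.2129]
tool_rot: [0.002, -0.099, 0.995, 0.001]
wrist_force: [1.2, 0.4, -0.9]
gripper_width: 0.0753
grasp_force: 0.0
```

Run:
```python
from meas import *
s=monitor.read_state(); c=cams.camera('wrist'); np.savez('w18.npz',**c); print(s['time'],s['ee_pos'],s['wrist_force'])
w,g=masks(c); b=near(c,g,(485,342),.063); print('board',rect(c,b,.063)); b=near(c,w|g,(485,342),.05); print('all@.049',rect(c,b,.049))
hsv=cv2.cvtColor(c['image'],cv2.COLOR_RGB2HSV)
t=cams.camera('top'); V0=cv2.cvtColor(dict(np.load('top0.npz'))['image'],cv2.COLOR_RGB2GRAY).astype(int); V1=cv2.cvtColor(t['image'],cv2.COLOR_RGB2GRAY).astype(int)
m=(abs(V1-V0)>60).astype(np.uint8); n,l,st,ce=cv2.connectedComponentsWithStats(m); print([(ce[i].round().tolist(),int(st[i,4])) for i in range(1,n) if st[i,4]>40])
h=cv2.cvtColor(t['image'],cv2.COLOR_RGB2HSV)[...,2]<45; bb=biggest(h,(395,135,440,215)); print('scraper handle px',bb.min(0),bb.max(0))
```

```text
31.6667 [0.50160053 0.26790201 0.21286048] [ 1.17305104  0.44105294 -0.92961762]
board [485.4 342.1  93.9  36.8  11.4]
all@.049 [486.1 342.2 152.5  62.8  11.4]
[([416.0, 148.0], 391), ([226.0, 180.0], 1384), ([151.0, 162.0], 257), ([277.0, 197.0], 717), ([345.0, 202.0], 834), ([217.0, 228.0], 806), ([204.0, 199.0], 81), ([66.0, 260.0], 1368), ([20.0, 280.0], 2697), ([190.0, 286.0], 652), ([227.0, 356.0], 9885), ([314.0, 343.0], 625), ([376.0, 351.0], 62)]
scraper handle px [408 135] [424 168]
```

drive_tool([
  [0, 0, 0],
  [0, 0, 0],
  [0, 0, 0],
  [0, 0, 0],
  [0, 0, 0],
  [0, 0, 0],
  [0, 0, 0],
  [0, 0, 0],
], roll=[0, 0, 0, 0, 0, 0, 0, 0], claw=[75, 75, 75, 75, 75, 75, 75, 75])

```text
time: 32.43
ee_pos: [0.5001, 0.269, 0.209]
tool_rot: [-0.0, -0.099, 0.995, -0.0]
wrist_force: [0.0, -1.7, -0.5]
gripper_width: 0.0748
grasp_force: 0.0
```

```bash
python3 -c "
from plant import r
print(r.finish_job())"
```

```text
the job is handed in; nothing more can be done
None
```

I handed the job in at 32 s of the 72 s limit: the scraper is fully home in the wide holder, and the sheet and the other carrier are stacked squarely on the lower carrier, measured within about 1 mm.

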